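Blank a welded manifold and hold the bayonet gauge on its test port

TASK

Prepare the welded manifold for its leak test, working along it from the brass air nipple: first push the large plug fully home in the large outlet at the nipple end, then the small plug fully home in the small middle outlet. Last, push the pressure gauge's bayonet stem into the slotted test port, press it down until its flange meets the port, and turn it a quarter turn clockwise (seen from above) against the return spring as far as it goes, and finish while still gripping it there, because the spring turns it back when let go. Leave the loose tape measure, grey nozzle and fillet gauge where they are.

Things in the scene. Friction and masses are not known exactly. Their poses are not given: they have to be found in the camera images.
- manifold: Fixed welded steel manifold: dark box section 50 x 236 x 40 mm lying along its own y on two 66 mm wide feet, three upright round sockets on top 75 mm apart, brass air nipple reaching 30 mm out of its +y end. Origin: middle of its underside on the table, z up. Box top 46 mm, socket mouths 70 mm above the table. Turned up to 0.25 rad either way.
- large_outlet (a point): Centre of the mouth of the large outlet, the socket at the nipple end (manifold's y +75 mm): 40 mm outside, bore 26 mm, 24 mm deep. Axes as the manifold's.
- small_outlet (a point): Centre of the mouth of the small outlet, the middle socket: 40 mm outside, bore 20 mm, 24 mm deep. Axes as the manifold's.
- test_port (a point): Centre of the mouth of the bayonet test port, the socket at the end away from the nipple (manifold's y -75 mm), 48 mm outside. Its 5 mm thick lip has a 23 mm bore and two slots 10 mm wide reaching 18 mm from the axis along the manifold's own x. The gauge's lugs are clear under the lip once its flange is within 2.5 mm of the mouth; then it turns, clockwise only. Axes as the manifold's.
- port_seat (a joint): Travel of the test port's spring seat in m: 0 at rest, grows downward, at most 0.009. The gauge's stem meets it with the flange 6.5 mm above the mouth; it pushes up with 6 N there and 10 N with the flange on the mouth (0.0065). It reads about 0.004 when the spring holds the turned lugs up against the lip.
- port_valve (a joint): Angle in rad of the test port's spring-return valve rotor: 0 closed (rest), grows clockwise from above, stop at 1.30 (fully open). The gauge's lugs push it after about 0.1 rad of play, so its stop comes at about 1.42 rad of gauge turn; torsion spring 0.06 rising to 0.16 N m. Let go, it turns the gauge back.
- kit_block: Fixed black plastic block 70 x 205 x 40 mm between robot and manifold, with a row of three pockets along its own y, 68 mm apart. The plugs stand in the two round pockets (either way round), the gauge in the oblong pocket at the -y end. Origin: middle of its underside. Turned up to 0.2 rad either way.
- large_plug: Upright aluminium blanking plug with the thick head: knurled round head 30 mm across, from 4 to 28 mm above the origin; flange 38 mm across, 4 mm thick; spigot 24 mm across reaching 22 mm below the flange, foot tapered. Origin: centre of the flange's underside, which lies on the socket's mouth when home; z up. About 120 g.
- small_plug: Upright aluminium blanking plug with the thin head: knurled round head 22 mm across, from 4 to 28 mm above the origin; flange 38 mm across, 4 mm thick; spigot 18 mm across reaching 22 mm below the flange, foot tapered. Origin: centre of the flange's underside, which lies on the socket's mouth when home; z up. About 80 g.
- gauge: Digital gauge, upright: grey oblong case 58 (own x) x 30 (own y; grip here) x 26 mm, display on top, 8 to 34 mm above the origin; flange 38 mm across, 4 mm thick; stem 20 mm across, 18.5 mm long. Two lugs on the stem, 7 mm wide, reach 16 mm from the axis along own x, 7.5 to 12.5 mm below the flange; either way round fits. Origin: centre of the flange's underside; z up. About 160 g.
- tape: Bystander: black tape measure with a yellow top, 68 x 78 x 38 mm, loose, right of the work. Origin: middle of its underside.
- spare_nozzle: Bystander: grey gas nozzle 23 mm across, 60 mm high, standing loose right of the manifold. Origin: middle of its underside.
- fillet_gauge: Bystander: flat grey fillet weld gauge 40 x 60 x 10 mm, loose, behind the manifold. Origin: middle of its underside.
There are look-alikes about, which are no part of the job. Leave any brown or turquoise look-alike of the large_plug alone. Leave any blue look-alike of the gauge alone.

How it is judged:
By the outcome, as a careful person would: the job done as asked, in the order asked, and still so for the second after the job is handed in, while the arm keeps its last pose, push and grip.
It also fails if it takes over 72 s, if anything falls off the work surface, if the arm or the gripper's body presses on something with over 40 N, if the wrist force passes 120 N, or if a joint passes its speed limit or range.

ROBOT

A 6-joint arm with a two-finger parallel gripper is mounted at the origin on a cart in front of the work surface, level with it; the furniture and walls round the work are solid. World frame = base frame: x ahead of the robot, y to its left, z up, the work surface at z = 0. Lengths are in m, angles in degrees, forces in N, time in s.
With the tool pointing down it reaches from about 0.3 to 0.75 m from the base axis. Payload 8.5 kg.
Tool frame: the origin (TCP) lies midway between the tips of the shut fingers; the grasp point (between the pads) lies 19 mm behind it; z points along the fingers, y is the line along which they close (so a half turn about z gives the same grasp; the last joint's range is limited). The gripper opens to 85 mm and grips with 20 to 120 N. Pads are 22 mm wide; open, the fingers measure 114 mm over their backs; the gripper's body (76 mm by 85 mm) begins 54 mm behind the grasp point. The pads swing forward as they close: fully open they stand 13 mm farther back than shut.
Start: joints at [-84.357, 21.807, 74.336, -0, 83.858, -12.336], TCP at [0.17, -0.523, 0.231] pointing down, gripper open.
Joint ranges: [-178.18, 178.18], [-50.72, 133.34], [12.68, 142.11], [-81.47, 261.47], [9.98, 163.14], [-165.26, 165.26]. Speed limits (degrees/s): [136.94, 136.94, 180, 180, 180, 180].

INTERFACE

Orientations are given as a 3x3 rotation matrix whose columns are the frame's x, y, z axes.
In Python, from rig import monitor, optics, close_job, models gives the robot as it stands.
- The arm moves only by the tool step_arm, never from a script. Its arguments are lists of equal length, an entry for each row: "fingers": the closure, from -1 (fully open) to 1 (shut); "travel": the shift along the tool's x, y, z scaled (see below), a list of three; "twist": the turn about the tool's z scaled (see below). In form: {"fingers": [fingers, ...], "travel": [[tx, ty, tz], ...], "twist": [twist, ...]}. A call has 1 to 10 rows; each row shifts and turns the commanded pose from where the row before left it, along the tool's axes as they then stand; what a row does not reach is not made up. The controller multiplies each number of a shift by 100 mm and each number of a turn by pi rad. A row lasts 1/8 s, in which the tool goes at most 62.5 mm and 10.7 degrees, less where a joint would pass 70% of its speed; a pose out of reach is approached as far as the arm can. A call with a number of a shift or a turn outside -1 to 1 is refused whole. A call with a gripper value outside its range is refused whole. The fingers move at their own pace and stop on an object; "force" is the grip in N (left out, the last holds). Time passes only in rows, so rows that do not move let the fingers close. It gives the time, the measured TCP pose, the force, the opening and the grip force at its end, in the units of the state.
- monitor.observe(): the state, without advancing time (a new reading comes with each control period).
- optics.get_image(name): name is "side" or "top"; returns (picture, depth): 480x640x3 uint8, blue, green, red; 480x640 float32, m along the optical axis (not along the pixel's ray), 0 where there is no reading.
- optics.get_calibration(name): a dict with "vertical_fov" (degrees; the focal length in pixels is half the picture's height over the tangent of half this angle, whatever the lens; pixels are square), "cx", "cy" (the principal point, pixels), "world_from_camera" (4x4, takes a point from camera to world coordinates). Camera axes: x right, y up, looking along -z (the intrinsics and any distortion apply to the point x, -y, -z); pixel columns grow to the right and rows downward; lengths in m; the calibration is good to about 2 mm. A picture is of the moment at which its call begins. get_calibration takes no time and is no camera call.
- close_job(): hands the job in; it is judged then, once.
Trained networks look in the newest picture that a camera, given by its name, has taken for a name from the list of things; names that differ only in an ending like _2 or _b are one class to them, and where a whole thing is asked for, a point or a joint stands for the part that bears it (a point fixed in the world has none). Each returns a list of dicts, best first, with "confidence" (0 to 1); they miss things now and then, are a little off and sometimes report something else, mostly with a low value. They report only what shows in the picture. A call takes as long as a camera call. They do not tell look-alikes from the thing itself.
- models.trace(camera, query): "mask" (480x640 bool, what is visible of it) and "point" ([column, row] in pixels, amid what is visible of it).
- models.landmark_of(camera, query): "point" ([column, row] in pixels: a listed point, or the origin of a listed thing).
The state is a dict: "time_s": time; "q": joint angles; "qvel": joint speeds; "joint_efforts": joint torques, N m; "position": TCP position; "tool_rot": TCP orientation; "ft_force": force on the tool from outside, world axes, zero at the start; "wrist_torque": the same for the moment, N m; "grip_width": finger opening in m; "gripper_force": force on a finger pad.
Only numpy, scipy, OpenCV 4.12 (cv2) and the standard library are available. Lean on these libraries where they do the work, as an engineer would, in place of code of your own. Each camera call takes 0.05 s, during which the arm holds its last target. There are 200 camera calls.

## Working session

There is one attempt and no reset: what is moved stays moved. The work goes in short steps, Python scripts to look and compute and a tool call to move; the robot and the scene stay as the last step left them, time stands still between calls to the robot, and variables do not carry over. Pictures are saved under pics/ and viewed, at most 10 in all, crops included, and the job is handed in when it is done.

Besides the shell and the picture viewer there is one more tool, called after ">>>" as name(argument=value, ...), one argument or row to a line, values as JSON. step_arm: Moves the arm, as the interface text tells. Its arguments: {"type":"object","properties":{"fingers":{"type":"array","items":{"type":"number"}},"travel":{"type":"array","items":{"type":"array","items":{"type":"number"}}},"twist":{"type":"array","items":{"type":"number"}},"force":{"type":"number"}},"required":["fingers","travel","twist"]}

```bash
mkdir -p pics; ls
cat > h.py <<'E'
import numpy as np, cv2
from rig import monitor, optics, close_job, models
def cal(n):
    c=optics.get_calibration(n); f=240/np.tan(np.radians(c['vertical_fov'])/2)
    return f,c['cx'],c['cy'],np.array(c['world_from_camera']),c
def ray(n,p):
    f,cx,cy,T,_=cal(n); d=np.array([(p[0]-cx)/f,-(p[1]-cy)/f,-1.0]); return T[:3,3],T[:3,:3]@d
def at_z(n,p,z):
    o,d=ray(n,p); return o+d*(z-o[2])/d[2]
def cloud(n,D):
    f,cx,cy,T,_=cal(n); v,u=np.mgrid[:480,:640]
    P=np.stack([(u-cx)/f*D,-(v-cy)/f*D,-D],-1); return P@T[:3,:3].T+T[:3,3]
E
python3 - <<'E'
from h import *
for n in('top','side'):
    im,D=optics.get_image(n); cv2.imwrite(f'pics/{n}0.png',im); np.save(f'{n}0.npy',D); print(n,optics.get_calibration(n))
    for q in ['manifold','large_outlet','small_outlet','test_port','kit_block','large_plug','small_plug','gauge','tape','spare_nozzle','fillet_gauge']:
        print(q,[(np.round(r['point']).tolist(),round(r['confidence'],2)) for r in models.landmark_of(n,q)])
print(monitor.observe())
E
```

```text
pics
top {'vertical_fov': 43.15262417763465, 'cx': 318.8437593663551, 'cy': 252.52658125915772, 'world_from_camera': array([[-0.01058764,  0.99906075, -0.04201797,  0.5071234 ],
       [-0.99983856, -0.01118722, -0.01406033, -0.28867326],
       [-0.01451719,  0.04186232,  0.99901792,  0.9961043 ],
       [ 0.        ,  0.        ,  0.        ,  1.        ]])}
manifold [([268.0, 224.0], 0.89), ([480.0, 284.0], 0.36)]
large_outlet [([217.0, 222.0], 0.61)]
small_outlet [([264.0, 218.0], 0.86), ([284.0, 310.0], 0.59)]
test_port []
kit_block [([284.0, 315.0], 0.69)]
large_plug [([385.0, 319.0], 0.96), ([276.0, 312.0], 0.94), ([478.0, 287.0], 0.68), ([366.0, 363.0], 0.59)]
small_plug [([240.0, 319.0], 0.65), ([280.0, 313.0], 0.63)]
gauge [([380.0, 253.0], 0.79), ([322.0, 311.0], 0.78)]
tape [([479.0, 285.0], 0.91)]
spare_nozzle [([418.0, 214.0], 0.67)]
fillet_gauge [([230.0, 133.0], 0.91)]
side {'vertical_fov': 45.461419830040604, 'cx': 316.2628497248043, 'cy': 231.96336724789722, 'world_from_camera': array([[ 0.92922603,  0.18666488, -0.31889687,  0.23258368],
       [-0.3692993 ,  0.439
[... 824 characters left out ...]
72013e+01, -1.23357344e+01]), 'qvel': array([-0.01279189, -0.0491869 , -0.01289995,  0.07580656,  0.01206568,
        0.01264548]), 'joint_efforts': array([-2.05733420e-03, -4.48338068e+01, -2.31463981e+01, -2.86528730e-04,
        5.64794191e-04,  2.70419676e-06]), 'position': array([ 0.16976925, -0.5231334 ,  0.23132281]), 'tool_rot': array([[ 9.51163027e-01,  3.08688996e-01, -2.13047710e-05],
       [ 3.08688995e-01, -9.51163027e-01, -1.65044274e-05],
       [-2.53590456e-05,  9.12185274e-06, -1.00000000e+00]]), 'ft_force': array([ 0.6421609 , -0.53208881,  0.35033291]), 'wrist_torque': array([-0.01563289, -0.02855079,  0.03304483]), 'gripper_force': 0.0, 'grip_width': 0.0855938547509744}
```

Run:
```python
from h import *
im=cv2.imread('pics/top0.png'); c=im[180:390,170:450]; cv2.imwrite('pics/crop1.png',cv2.resize(c,(800,600),interpolation=cv2.INTER_CUBIC))
im=cv2.imread('pics/side0.png'); cv2.imwrite('pics/crop2.png',cv2.resize(im[150:360,170:450],(800,600),interpolation=cv2.INTER_CUBIC))
```

```text
(no output)
```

View pics/crop1.png

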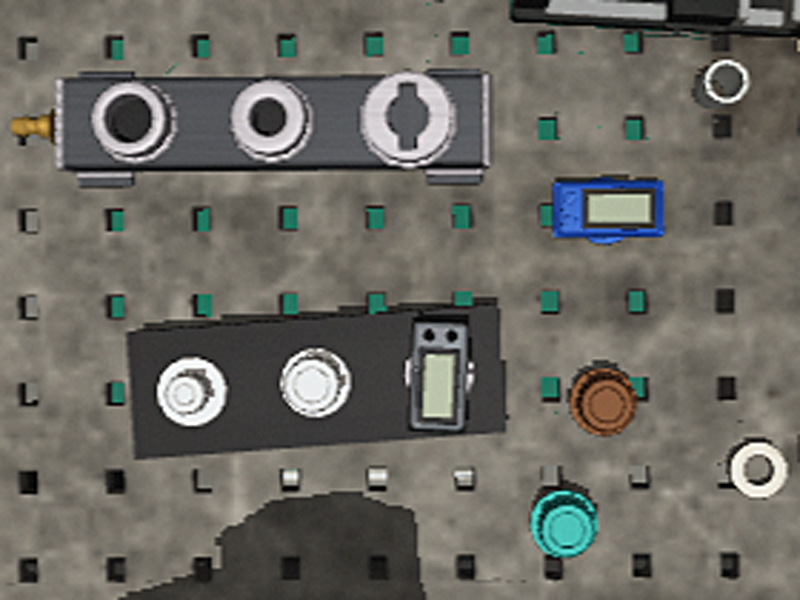

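View pics/crop2.png

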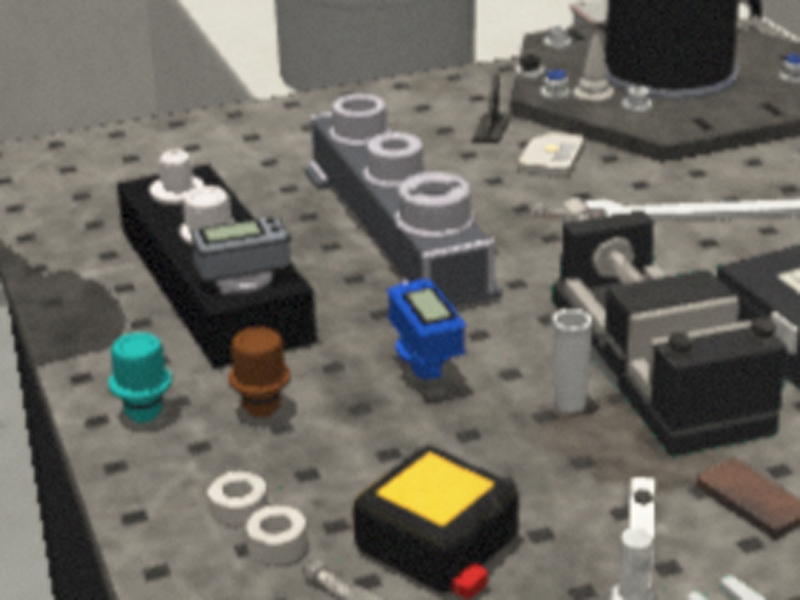

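View pics/top0.png

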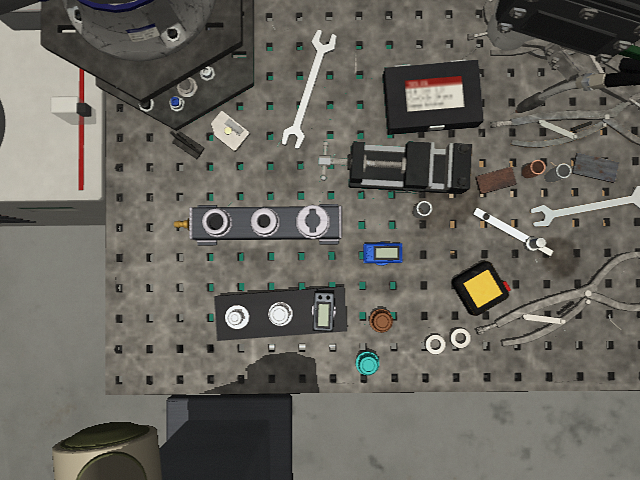

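The crops show the following, in top-picture pixels:
- **Silver plugs in the kit block:** the thin head at (236,317) is small_plug and the thick head at (280,314) is large_plug.
- **Gauge:** the grey one at (324,312). The blue one at (383,253), brown one at (381,320) and turquoise one at (367,363) are look-alikes and stay untouched.
- **Manifold sockets:** large at (215,221) by the nipple, small at (264,221), slotted port at (313,220).

Run:
```python
from h import *
from scipy.optimize import least_squares
def circ(P):
    r=least_squares(lambda a:np.hypot(P[:,0]-a[0],P[:,1]-a[1])-a[2],[*P.mean(0),.02],loss='soft_l1',f_scale=.001).x; return r
# coarse
C={}
for n in('top','side'):
    D=np.load(f'{n}0.npy'); W=cloud(n,D); ok=(D>0)
    print(n)
    g={'large':at_z('top',(215.5,221),.07),'small':at_z('top',(264,221),.07),'port':at_z('top',(313,220),.07),
       'sp':at_z('top',(236.5,317),.068),'lp':at_z('top',(280,314),.068),'ga':at_z('top',(324,312),.074)}
    for k,c in g.items():
        d=np.hypot(W[...,0]-c[0],W[...,1]-c[1]); m=ok&(d<.04)
        z=W[...,2][m]; z=z[(z>.04)]
        zt=np.percentile(z,97); h,e=np.histogram(z,np.arange(.03,.12,.004))
        top=m&(abs(W[...,2]-(zt if k in('sp','lp','ga') else .07))<.004)&(W[...,2]>.05)
        P=W[top]; 
        if k=='ga':
            r=cv2.minAreaRect((P[:,:2]*1000).astype(np.float32)); print(k,zt,P[:,2].mean(),r)
        else:
            u=P[:,:2]; 
            print(k,np.round(c,4),'ztop',round(zt,4),np.round(P.mean(0),4),len(P),'minmax mid',np.round((P.min(0)+P.max(0))/2,4),np.round(P.max(0)-P.min(0),4), np.round(cv2.minEnclosingCircle((u*1000).astype(np.float32))[0],1))
    m=ok&(abs(W[...,2]-.046)<.004)&(W[...,0]>.4)&(W[...,0]<.65)
    print('z table',np.median(W[...,2][ok&(abs(W[...,2])<.02)]))
```

```text
top
large [ 0.5963 -0.1176  0.07  ] ztop 0.0725 [ 0.5958 -0.1162  0.0706] 306 minmax mid [ 0.5957 -0.116   0.0701] [0.0385 0.0395 0.0079] [ 596.1 -115.8]
small [ 0.5954 -0.1921  0.07  ] ztop 0.0729 [ 0.5959 -0.191   0.0706] 376 minmax mid [ 0.596  -0.191   0.0701] [0.0387 0.0384 0.0079] [ 595.7 -190.3]
port [ 0.596  -0.2672  0.07  ] ztop 0.073 [ 0.5957 -0.2657  0.0708] 521 minmax mid [ 0.596  -0.2657  0.0701] [0.0464 0.0461 0.0077] [ 595.9 -265.7]
sp [ 0.449  -0.1488  0.068 ] ztop 0.0694 [ 0.4483 -0.1451  0.0685] 153 minmax mid [ 0.4482 -0.1449  0.0691] [0.023  0.021  0.0073] [ 448.2 -145.6]
lp [ 0.453  -0.2154  0.068 ] ztop 0.0702 [ 0.4527 -0.2132  0.0686] 270 minmax mid [ 0.453  -0.2131  0.0693] [0.0276 0.0291 0.0062] [ 453.  -213.3]
ga 0.07793132813275315 0.07589697265181705 ((457.0181884765625, -280.9577941894531), (29.31730842590332, 58.09757995605469), 86.49647521972656)
z table 0.0007162371984176241
side
large [ 0.5963 -0.1176  0.07  ] ztop 0.0697 [ 0.5977 -0.12    0.0684] 92 minmax mid [ 0.5978 -0.1182  0.0686] [0.0384 0.0435 0.005 ] [ 595.7 -118.4]
small [ 0.5954 -0.1921  0.07  ] ztop 0.0698 [ 0.5976 -0.194   0.0684] 131 minmax mid [ 0.597  -0.1944  0.0688] [0.0393 0.0443 0.0054] [ 599.4 -193.8]
port [ 0.596  -0.2672  0.07  ] ztop 0.07 [ 0.5969 -0.269   0.0686] 206 minmax mid [ 0.5973 -0.2673  0.069 ] [0.0468 0.0493 0.0059] [ 599.  -267.8]
sp [ 0.449  -0.1488  0.068 ] ztop 0.0673 [ 0.4497 -0.1484  0.066 ] 57 minmax mid [ 0.4506 -0.1466  0.0662] [0.021  0.0233 0.0057] [ 450.2 -146.1]
lp [ 0.453  -0.2154  0.068 ] ztop 0.0678 [ 0.4542 -0.216   0.066 ] 106 minmax mid [ 0.4545 -0.2145  0.0664] [0.0286 0.0319 0.0053] [ 454.3 -214.6]
ga 0.0750023890099354 0.07341522420270193 ((458.9744873046875, -284.0999450683594), (30.6779727935791, 56.8116455078125), 85.36625671386719)
z table -0.0010672632042305619
```

>>> step_arm(
  fingers=[-1,-1,-1,-1,-1,-1,-1,-1,-1,-1],
  travel=[
    [0.366,-0.206,0],
    [0.366,-0.206,0],
    [0.366,-0.206,0],
    [0.366,-0.206,0],
    [0.366,-0.206,0],
    [0.366,-0.206,0],
    [0.366,-0.206,0],
    [0.366,-0.206,0],
    [0.366,-0.206,0],
    [0.366,-0.206,0],
  ],
  twist=[0,0,0,0,0,0,0,0,0,0],
)

```text
time_s: 2.45
position: [0.4552, -0.2131, 0.2315]
tool_rot: [[0.951, 0.309, 0.0], [0.309, -0.951, -0.0], [0.0, 0.0, -1.0]]
ft_force: [0.6, -0.7, -0.8]
grip_width: 0.0853
gripper_force: 0.0
```

>>> step_arm(
  fingers=[-1,-1,-1,-1,-1,-1,-1,-1,-1],
  travel=[
    [0,0,0],
    [0,0,0],
    [0,0,0],
    [0,0,0],
    [0,0,0],
    [0,0,0],
    [0,0,0],
    [0,0,0],
    [0,0,0],
  ],
  twist=[-0.05,-0.05,-0.05,-0.05,-0.05,-0.05,-0.05,-0.05,0],
)

```text
time_s: 3.58
position: [0.4543, -0.2142, 0.2314]
tool_rot: [[0.002, 1.0, 0.0], [1.0, -0.002, -0.0], [-0.0, 0.0, -1.0]]
ft_force: [-0.2, -0.3, 0.1]
grip_width: 0.0854
gripper_force: 0.0
```

>>> step_arm(
  fingers=[-1,-1,-1,-1,-1,-1,-1],
  travel=[
    [0,0,0.4],
    [0,0,0.4],
    [0,0,0.4],
    [0,0,0.3],
    [0,0,0.2],
    [0,0,0.14],
    [0,0,0],
  ],
  twist=[0,0,0,0,0,0,0],
)

```text
time_s: 4.45
position: [0.4541, -0.2141, 0.0469]
tool_rot: [[0.002, 1.0, -0.001], [1.0, -0.002, 0.001], [0.001, -0.001, -1.0]]
ft_force: [-0.1, 0.2, 0.2]
grip_width: 0.0855
gripper_force: 0.0
```

>>> step_arm(
  fingers=[1,1,1,1,1,1,1,1],
  travel=[
    [0,0,0],
    [0,0,0],
    [0,0,0],
    [0,0,0],
    [0,0,0],
    [0,0,0],
    [0,0,0],
    [0,0,0],
  ],
  twist=[0,0,0,0,0,0,0,0],
  force=60,
)

```text
time_s: 5.45
position: [0.4542, -0.2143, 0.048]
tool_rot: [[0.0, 1.0, 0.0], [1.0, -0.0, -0.001], [-0.001, 0.0, -1.0]]
ft_force: [-2.1, 0.5, 5.8]
grip_width: 0.0279
gripper_force: 58.7
```

>>> step_arm(
  fingers=[1,1,1,1,1,1,1,1,1],
  travel=[
    [0,0,-0.1],
    [0,0,-0.3],
    [0,0,-0.4],
    [0,0,-0.1],
    [0.242,0.357,0],
    [0.242,0.357,0],
    [0.242,0.357,0],
    [0.242,0.357,0],
    [0,0,0],
  ],
  twist=[0,0,0,0,0,0,0,0,0],
)

```text
time_s: 6.58
position: [0.5983, -0.1156, 0.136]
tool_rot: [[-0.003, 1.0, -0.001], [1.0, 0.003, 0.001], [0.001, -0.001, -1.0]]
ft_force: [-0.1, 0.6, -1.7]
grip_width: 0.0279
gripper_force: 59.7
```

Run:
```python
from h import *
s=monitor.observe(); print(s['position'],s['ft_force'],s['grip_width'])
im,D=optics.get_image('side'); np.save('s1.npy',D)
cv2.imwrite('pics/s1.png',cv2.resize(im[60:240,200:400],(800,600)*1,interpolation=cv2.INTER_CUBIC)[:600])
f,cx,cy,T,_=cal('side')
def proj(p): c=T[:3,:3].T@(np.array(p)-T[:3,3]); return cx+f*c[0]/-c[2],cy-f*c[1]/-c[2]
print([proj(p) for p in [(.5967,-.117,.07),(.597,-.1175,.13)]])
for q in('large_plug','large_outlet'): print(q,[(np.round(r['point'],1).tolist(),round(r['confidence'],2)) for r in models.landmark_of('side',q)])
```

```text
[ 0.59828081 -0.11556521  0.1359646 ] [-0.09557121  0.58500291 -1.74169525] 0.027872250086682256
[(np.float64(294.6872536875632), np.float64(185.41953919094644)), (np.float64(294.0222510533007), np.float64(158.95922804503596))]
large_plug [([221.4, 287.1], 0.96), ([264.2, 280.1], 0.92), ([297.1, 162.7], 0.8)]
large_outlet [([297.0, 184.5], 0.56)]
```

View pics/s1.png

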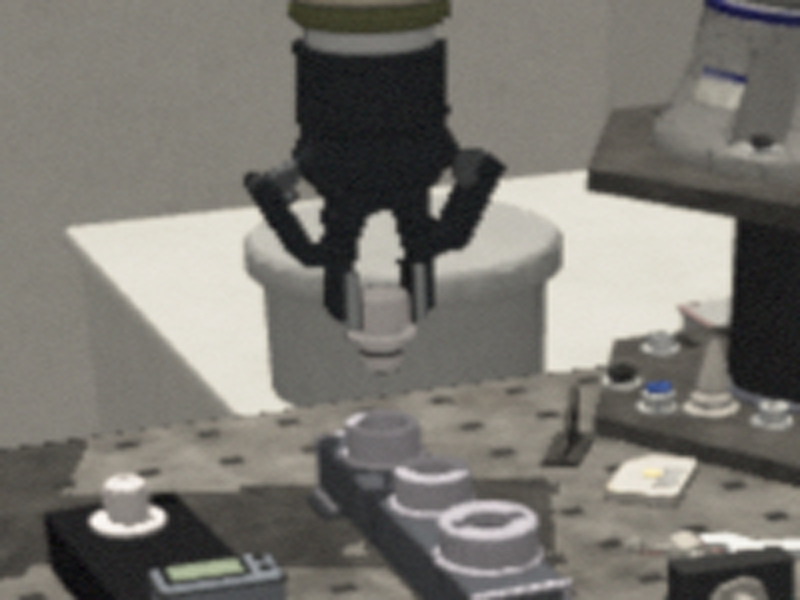

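>>> step_arm(
  fingers=[1,1,1,1,1],
  travel=[
    [0,0,0.2],
    [0,0,0.1],
    [0,0,0],
    [0,0,0],
    [0,0,0],
  ],
  twist=[0,0,0,0,0],
)

```text
time_s: 7.35
position: [0.5973, -0.1176, 0.1079]
tool_rot: [[0.0, 1.0, 0.001], [1.0, -0.0, -0.0], [-0.0, 0.001, -1.0]]
ft_force: [0.5, 0.2, -0.5]
grip_width: 0.0276
gripper_force: 59.7
```

Run:
```python
from h import *
s=monitor.observe(); print(s['position'],s['ft_force'],s['grip_width'])
im,D=optics.get_image('side'); np.save('s2.npy',D); cv2.imwrite('pics/s2raw.png',im)
cv2.imwrite('pics/s2.png',cv2.resize(im[120:220,250:345],(760,800*3//4),interpolation=cv2.INTER_CUBIC))
it,Dt=optics.get_image('top'); np.save('t2.npy',Dt); cv2.imwrite('pics/t2.png',cv2.resize(it[190:250,185:265],(800,600),interpolation=cv2.INTER_CUBIC))
W=cloud('side',D)
for lo,hi in((.092,.104),(.062,.0735),(.12,.2)):
    m=(D>0)&(abs(W[...,0]-.597)<.06)&(abs(W[...,1]+.117)<.04)&(W[...,2]>lo)&(W[...,2]<hi); v,u=np.nonzero(m); P=W[m]
    print(lo,len(P),u.min(),u.max(),v.min(),v.max(),P[:,:2].min(0),P[:,:2].max(0))
```

```text
[ 0.5973383  -0.11761212  0.10792512] [ 0.54268621  0.18084245 -0.50109652] 0.027591428638233176
0.092 76 287 304 170 178 [ 0.57963797 -0.13930172] [ 0.61562083 -0.11631244]
0.062 131 287 304 183 192 [ 0.57853742 -0.13892237] [ 0.61780902 -0.09731506]
0.12 1247 264 323 124 167 [ 0.5372797  -0.14051679] [ 0.65684838 -0.10249514]
```

View pics/s2.png

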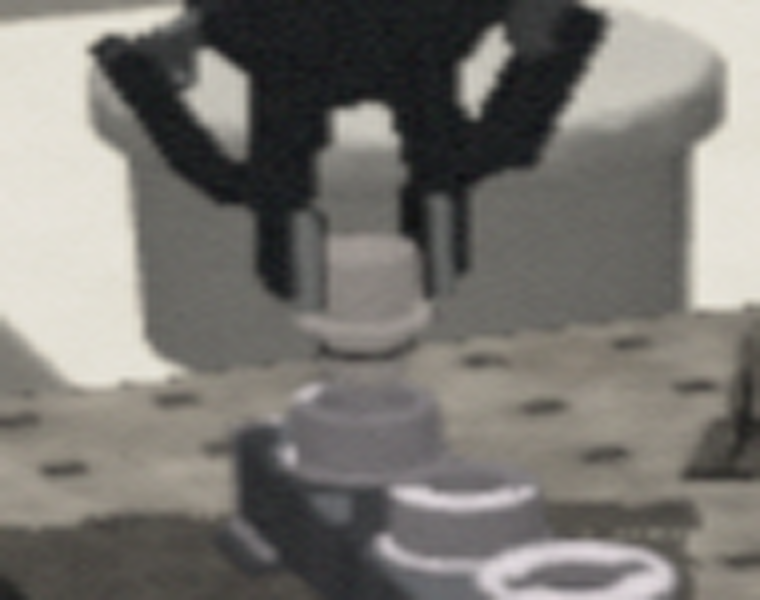

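>>> step_arm(
  fingers=[1,1,1,1],
  travel=[
    [0,0,0.06],
    [0,0,0.04],
    [0,0,0.03],
    [0,0,0],
  ],
  twist=[0,0,0,0],
)

```text
time_s: 7.95
position: [0.597, -0.1174, 0.094]
tool_rot: [[0.0, 1.0, -0.001], [1.0, -0.0, 0.0], [0.0, -0.001, -1.0]]
ft_force: [-0.4, 0.4, -1.8]
grip_width: 0.028
gripper_force: 59.7
```

>>> step_arm(
  fingers=[1,1,1,1],
  travel=[
    [0,0,0.04],
    [0,0,0.03],
    [0,0,0],
    [0,0,0],
  ],
  twist=[0,0,0,0],
)

```text
time_s: 8.45
position: [0.5972, -0.1175, 0.0874]
tool_rot: [[0.0, 1.0, 0.0], [1.0, -0.0, -0.0], [-0.0, 0.0, -1.0]]
ft_force: [-0.1, 0.1, -2.1]
grip_width: 0.028
gripper_force: 59.7
```

>>> step_arm(
  fingers=[1,1,1,1],
  travel=[
    [0,0,0.05],
    [0,0,0.04],
    [0,0,0],
    [0,0,0],
  ],
  twist=[0,0,0,0],
)

```text
time_s: 8.95
position: [0.5971, -0.1174, 0.0781]
tool_rot: [[0.0, 1.0, -0.0], [1.0, -0.0, 0.0], [0.0, -0.0, -1.0]]
ft_force: [0.5, 0.8, -1.5]
grip_width: 0.0281
gripper_force: 59.6
```

>>> step_arm(
  fingers=[1,1,1,1],
  travel=[
    [0,0,0.02],
    [0,0,0],
    [0,0,0],
    [0,0,0],
  ],
  twist=[0,0,0,0],
)

```text
time_s: 9.45
position: [0.5971, -0.1175, 0.078]
tool_rot: [[0.0, 1.0, 0.001], [1.0, -0.0, -0.001], [-0.001, 0.001, -1.0]]
ft_force: [-6.4, 1.1, 12.3]
grip_width: 0.0279
gripper_force: 61.1
```

>>> step_arm(
  fingers=[1,1,1,-1,-1,-1,-1,-1],
  travel=[
    [0,0,0.02],
    [0,0,0],
    [0,0,-0.03],
    [0,0,0],
    [0,0,0],
    [0,0,0],
    [0,0,0],
    [0,0,0],
  ],
  twist=[0,0,0,0,0,0,0,0],
)

```text
time_s: 10.45
position: [0.5971, -0.1175, 0.0772]
tool_rot: [[0.0, 1.0, -0.0], [1.0, -0.0, 0.0], [0.0, -0.0, -1.0]]
ft_force: [-0.1, -1.3, -1.0]
grip_width: 0.0851
gripper_force: 0.0
```

>>> step_arm(
  fingers=[-1,-1,-1,-1,-1,-1,-1,-1,-1],
  travel=[
    [0,0,-0.2],
    [0,0,-0.4],
    [0,0,-0.2],
    [-0.071,-0.369,0],
    [-0.071,-0.369,0],
    [-0.071,-0.369,0],
    [-0.071,-0.369,0],
    [0,0,0],
    [0,0,0],
  ],
  twist=[0,0,0,0,0,0,0,0,0],
)

```text
time_s: 11.58
position: [0.4501, -0.146, 0.1576]
tool_rot: [[0.001, 1.0, 0.001], [1.0, -0.001, -0.0], [-0.0, 0.001, -1.0]]
ft_force: [1.6, -0.6, -1.2]
grip_width: 0.0851
gripper_force: 0.0
```

Run:
```python
from h import *
s=monitor.observe(); print(s['position'],s['ft_force'],s['grip_width'])
im,D=optics.get_image('side'); W=cloud('side',D)
it,Dt=optics.get_image('top'); Wt=cloud('top',Dt)
cv2.imwrite('pics/t3.png',cv2.resize(it[180:260,180:360],(800,356),interpolation=cv2.INTER_CUBIC))
for W,D in((W,D),(Wt,Dt)):
    m=(D>0)&(np.hypot(W[...,0]-.597,W[...,1]+.117)<.011); print(np.percentile(W[m][:,2],[10,50,90]),W[m].mean(0))
```

```text
[ 0.4501475  -0.14600926  0.15759397] [ 1.57674144 -0.61125758 -1.22015299] 0.08513585856925163
[0.07655428 0.09576952 0.09749905] [ 0.59708389 -0.11837844  0.0923667 ]
[0.09601363 0.09816022 0.1003185 ] [ 0.59698502 -0.11697302  0.09819918]
```

View pics/t3.png

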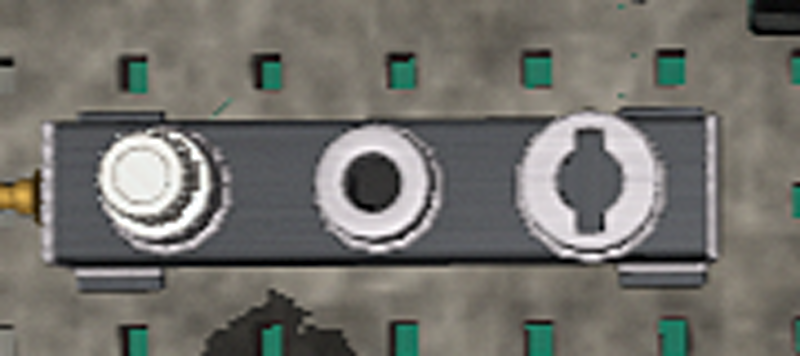

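The large plug is home: its head top reads 0.098 m, and the crop shows it seated at crop (150,185). Next is the small plug.

>>> step_arm(
  fingers=[-1,-1,-1,-1,-1,-1],
  travel=[
    [0,0,0.3],
    [0,0,0.4],
    [0,0,0.25],
    [0,0,0.14],
    [0,0,0],
    [0,0,0],
  ],
  twist=[0,0,0,0,0,0],
)

```text
time_s: 12.42
position: [0.4501, -0.1459, 0.0487]
tool_rot: [[-0.0, 1.0, 0.001], [1.0, 0.0, -0.0], [-0.0, 0.001, -1.0]]
ft_force: [0.4, 0.2, -0.1]
grip_width: 0.0856
gripper_force: 0.0
```

>>> step_arm(
  fingers=[1,1,1,1,1,1,1,1],
  travel=[
    [0,0,0],
    [0,0,0],
    [0,0,0],
    [0,0,0],
    [0,0,0],
    [0,0,0],
    [0,0,0],
    [0,0,0],
  ],
  twist=[0,0,0,0,0,0,0,0],
  force=60,
)

```text
time_s: 13.42
position: [0.4496, -0.1459, 0.0487]
tool_rot: [[0.0, 1.0, 0.0], [1.0, -0.0, -0.0], [-0.0, 0.0, -1.0]]
ft_force: [-1.1, 1.3, 5.6]
grip_width: 0.0193
gripper_force: 58.5
```

>>> step_arm(
  fingers=[1,1,1,1,1,1,1,1,1,1],
  travel=[
    [0,0,-0.1],
    [0,0,-0.3],
    [0,0,-0.4],
    [0,0,-0.1],
    [-0.116,0.367,0],
    [-0.116,0.367,0],
    [-0.117,0.367,0],
    [-0.117,0.367,0],
    [0,0,0],
    [0,0,0],
  ],
  twist=[0,0,0,0,0,0,0,0,0,0],
)

```text
time_s: 14.68
position: [0.5955, -0.192, 0.1374]
tool_rot: [[0.0, 1.0, -0.002], [1.0, -0.0, 0.001], [0.001, -0.002, -1.0]]
ft_force: [0.5, -0.5, -0.8]
grip_width: 0.0199
gripper_force: 59.0
```

>>> step_arm(
  fingers=[1,1,1,1,1,1],
  travel=[
    [0,0,0.2],
    [0,0,0.1],
    [0,0,0],
    [0,0,0.08],
    [0,0,0.06],
    [0,0,0],
  ],
  twist=[0,0,0,0,0,0],
)

```text
time_s: 15.42
position: [0.5961, -0.1923, 0.0938]
tool_rot: [[0.0, 1.0, -0.001], [1.0, -0.0, 0.001], [0.001, -0.001, -1.0]]
ft_force: [0.2, 0.8, -0.5]
grip_width: 0.0197
gripper_force: 58.9
```

>>> step_arm(
  fingers=[1,1,1,1],
  travel=[
    [0,0.008,0],
    [0,0,0.04],
    [0,0,0.03],
    [0,0,0],
  ],
  twist=[0,0,0,0],
)

```text
time_s: 15.92
position: [0.597, -0.1924, 0.0869]
tool_rot: [[0.0, 1.0, -0.001], [1.0, -0.0, 0.0], [0.0, -0.001, -1.0]]
ft_force: [-0.4, 0.6, -1.6]
grip_width: 0.0196
gripper_force: 58.9
```

>>> step_arm(
  fingers=[1,1,1,1],
  travel=[
    [0,0,0.04],
    [0,0,0.04],
    [0,0,0],
    [0,0,0],
  ],
  twist=[0,0,0,0],
)

```text
time_s: 16.42
position: [0.597, -0.1924, 0.0791]
tool_rot: [[0.0, 1.0, -0.0], [1.0, -0.0, 0.0], [0.0, -0.0, -1.0]]
ft_force: [0.1, 0.8, -2.1]
grip_width: 0.0196
gripper_force: 59.0
```

>>> step_arm(
  fingers=[1,1,1,1],
  travel=[
    [0,0,0.02],
    [0,0,0.02],
    [0,0,0],
    [0,0,0],
  ],
  twist=[0,0,0,0],
)

```text
time_s: 16.92
position: [0.5972, -0.1924, 0.0787]
tool_rot: [[0.0, 1.0, 0.002], [1.0, 0.0, -0.001], [-0.001, 0.002, -1.0]]
ft_force: [-8.9, 5.1, 22.8]
grip_width: 0.0201
gripper_force: 61.2
```

>>> step_arm(
  fingers=[1,-1,-1,-1,-1,-1,-1,-1,-1],
  travel=[
    [0,0,-0.035],
    [0,0,0],
    [0,0,0],
    [0,0,0],
    [0,0,0],
    [0,0,0],
    [0,0,-0.2],
    [0,0,-0.4],
    [0,0,-0.2],
  ],
  twist=[0,0,0,0,0,0,0,0,0],
)

```text
time_s: 18.05
position: [0.5976, -0.1927, 0.161]
tool_rot: [[0.0, 1.0, 0.002], [1.0, -0.0, -0.001], [-0.001, 0.002, -1.0]]
ft_force: [-0.1, -0.0, -0.9]
grip_width: 0.0856
gripper_force: 0.0
```

>>> step_arm(
  fingers=[-1,-1,-1,-1,-1,-1,-1,-1,-1,-1],
  travel=[
    [-0.225,-0.347,0],
    [-0.225,-0.347,0],
    [-0.225,-0.347,0],
    [-0.226,-0.349,0],
    [0,0,0],
    [0,0,0],
    [0,0,0],
    [0,0,0],
    [0,0,0],
    [0,0,0],
  ],
  twist=[0,0,0,0,-0.05,-0.05,-0.05,-0.05,-0.05,-0.05],
)

```text
time_s: 19.3
position: [0.4581, -0.2825, 0.1589]
tool_rot: [[-0.812, 0.584, 0.0], [0.584, 0.812, -0.0], [-0.0, -0.0, -1.0]]
ft_force: [0.4, 0.3, -0.3]
grip_width: 0.0854
gripper_force: 0.0
```

>>> step_arm(
  fingers=[-1,-1,-1,-1,-1,-1],
  travel=[
    [0,0,0],
    [0,0,0],
    [0,0,0],
    [0,0,0],
    [0,0,0],
    [0,0,0],
  ],
  twist=[-0.05,-0.05,-0.05,-0.03,0,0],
)

```text
time_s: 20.05
position: [0.4581, -0.2825, 0.1589]
tool_rot: [[-0.998, 0.065, 0.0], [0.065, 0.998, -0.0], [-0.0, -0.0, -1.0]]
ft_force: [-0.4, 0.5, 0.6]
grip_width: 0.0854
gripper_force: 0.0
```

Run:
```python
from h import *
s=monitor.observe(); print(s['position'],s['tool_rot'],s['q'])
im,D=optics.get_image('side'); W=cloud('side',D)
it,Dt=optics.get_image('top'); Wt=cloud('top',Dt)
for W,D in((W,D),(Wt,Dt)):
  for y in(-.1172,-.1924):
    m=(D>0)&(np.hypot(W[...,0]-.597,W[...,1]-y)<.009); print(np.percentile(W[m][:,2],[10,50,90]),W[m].mean(0))
# gauge top corners from first pictures, gray-free: flange/slots
for n in('top','side'):
    D=np.load(f'{n}0.npy');W=cloud(n,D); m=(abs(W[...,0]-.458)<.05)&(abs(W[...,1]+.2825)<.028)&(W[...,2]>.06)&(W[...,2]<.085)
    print(cv2.minAreaRect((W[m][:,:2]*1000).astype(np.float32)),W[m].mean(0))
cv2.imwrite('pics/s4.png',cv2.resize(im[140:300,200:400],(800,640))[:600])
```

```text
[ 0.45806424 -0.28253035  0.15886361] [[-9.97883831e-01  6.50219755e-02  4.97291305e-05]
 [ 6.50219711e-02  9.97883829e-01 -8.51770314e-05]
 [-5.51622740e-05 -8.17632964e-05 -9.99999995e-01]] [-4.42758991e+01  2.43226332e+01  8.30723671e+01 -1.57728182e-03
  7.25995527e+01 -1.30547313e+02]
[0.09490721 0.09569022 0.09713958] [ 0.59695248 -0.11639712  0.09554295]
[0.0762803  0.09434651 0.09768   ] [ 0.59503738 -0.1953128   0.09032195]
[0.09568578 0.09775949 0.09950489] [ 0.59705093 -0.11719728  0.09769219]
[0.09674467 0.09875573 0.10074253] [ 0.59700505 -0.19236406  0.09874836]
((456.6910095214844, -280.76959228515625), (30.38295555114746, 59.22785949707031), 87.46147155761719) [ 0.45706639 -0.28092822  0.07494352]
((458.3998107910156, -284.6018981933594), (31.74635887145996, 59.2056999206543), 85.32858276367188) [ 0.45676118 -0.28956515  0.07005624]
```

View pics/s4.png

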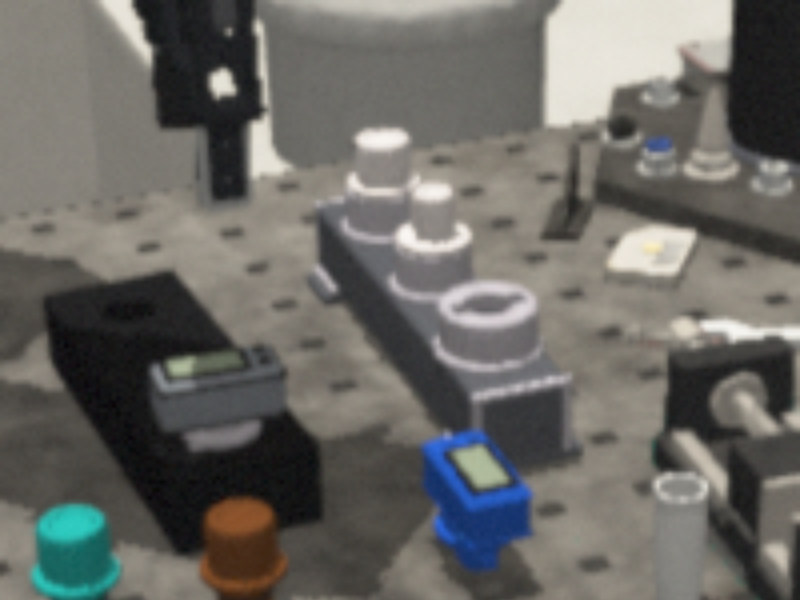

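Both plugs sit flush and the gauge stands in its pocket at crop (220,390). Next I grip the gauge.

>>> step_arm(
  fingers=[-1,-1,-1,-1,-1,-1],
  travel=[
    [0,0,0.3],
    [0,0,0.4],
    [0,0,0.22],
    [0,0,0.14],
    [0,0,0],
    [0,0,0],
  ],
  twist=[0,0,0,0,0,0],
)

```text
time_s: 20.9
position: [0.4585, -0.2829, 0.0537]
tool_rot: [[-0.998, 0.063, 0.001], [0.063, 0.998, -0.001], [-0.001, -0.001, -1.0]]
ft_force: [0.5, 0.3, 0.6]
grip_width: 0.0853
gripper_force: 0.0
```

>>> step_arm(
  fingers=[1,1,1,1,1,1,1,1],
  travel=[
    [0,0,0],
    [0,0,0],
    [0,0,0],
    [0,0,0],
    [0,0,0],
    [0,0,0],
    [0,0,0],
    [0,0,0],
  ],
  twist=[0,0,0,0,0,0,0,0],
  force=90,
)

```text
time_s: 21.9
position: [0.4584, -0.2827, 0.0534]
tool_rot: [[-0.998, 0.063, 0.001], [0.063, 0.998, -0.001], [-0.001, -0.001, -1.0]]
ft_force: [-0.4, 0.6, 5.2]
grip_width: 0.0277
gripper_force: 89.3
```

>>> step_arm(
  fingers=[1,1,1,1,1,1,1],
  travel=[
    [0,0,-0.1],
    [0,0,-0.3],
    [0,0,-0.4],
    [0,0,-0.15],
    [0,0,0],
    [0,0,0],
    [0,0,0],
  ],
  twist=[0,0,0,0,-0.02,0,0],
)

```text
time_s: 22.78
position: [0.458, -0.2824, 0.1477]
tool_rot: [[-1.0, 0.002, -0.0], [0.002, 1.0, 0.0], [0.0, 0.0, -1.0]]
ft_force: [1.4, 0.6, -0.9]
grip_width: 0.0283
gripper_force: 89.0
```

>>> step_arm(
  fingers=[1,1,1,1,1,1,1],
  travel=[
    [-0.347,0.038,0],
    [-0.347,0.038,0],
    [-0.347,0.038,0],
    [-0.347,0.038,0],
    [0,0,0.2],
    [0,0,0],
    [0,0,0],
  ],
  twist=[0,0,0,0,0,0,0],
)

```text
time_s: 23.65
position: [0.5968, -0.2676, 0.1284]
tool_rot: [[-1.0, 0.001, 0.0], [0.001, 1.0, -0.0], [-0.0, -0.0, -1.0]]
ft_force: [-0.2, -0.3, -2.0]
grip_width: 0.0283
gripper_force: 88.9
```

Run:
```python
from h import *
s=monitor.observe(); print(s['position'],s['tool_rot'],s['q'],s['ft_force'],s['wrist_torque'],s['grip_width'])
im,D=optics.get_image('side'); W=cloud('side',D)
cv2.imwrite('pics/s5.png',cv2.resize(im[150:250,275:375],(600,600),interpolation=cv2.INTER_CUBIC))
it,Dt=optics.get_image('top');
```

```text
[ 0.59678333 -0.2675809   0.12836758] [[-9.99999409e-01  1.06679385e-03  2.11548040e-04]
 [ 1.06676557e-03  9.99999422e-01 -1.33776185e-04]
 [-2.11690629e-04 -1.33550433e-04 -9.99999969e-01]] [-3.45000972e+01  3.68190163e+01  6.52725294e+01  5.61031685e-04
  7.78941238e+01 -1.24439093e+02] [-0.18256907 -0.26510665 -2.02766186] [0.00219377 0.01185642 0.05080029] 0.028302511552363106
```

View pics/s5.png

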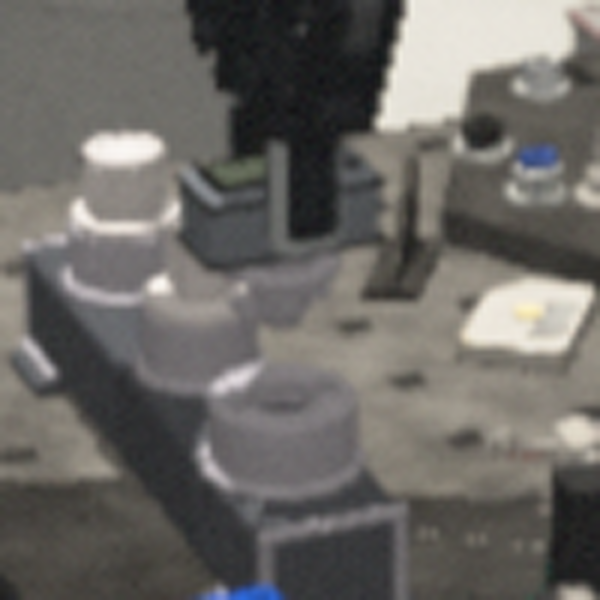

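>>> step_arm(
  fingers=[1,1,1,1,1],
  travel=[
    [0,0,0.2],
    [0,0,0.08],
    [0,0,0],
    [0,0,0.02],
    [0,0,0],
  ],
  twist=[0,0,0,0,0],
)

```text
time_s: 24.38
position: [0.597, -0.2674, 0.0982]
tool_rot: [[-1.0, 0.0, 0.001], [0.0, 1.0, -0.0], [-0.001, -0.0, -1.0]]
ft_force: [1.0, -0.0, -0.6]
grip_width: 0.028
gripper_force: 88.9
```

>>> step_arm(
  fingers=[1,1,1,1,1],
  travel=[
    [0,0,0.02],
    [0,0,0.02],
    [0,0,0.01],
    [0,0,0],
    [0,0,0],
  ],
  twist=[0,0,0,0,0],
)

```text
time_s: 25.0
position: [0.5969, -0.2674, 0.0929]
tool_rot: [[-1.0, 0.0, 0.0], [0.0, 1.0, -0.0], [-0.0, -0.0, -1.0]]
ft_force: [0.4, -0.6, -1.4]
grip_width: 0.0282
gripper_force: 88.9
```

>>> step_arm(
  fingers=[1,1,1,1,1],
  travel=[
    [0,0,0.03],
    [0,0,0.02],
    [0,0,0.02],
    [0,0,0],
    [0,0,0],
  ],
  twist=[0,0,0,0,0],
)

```text
time_s: 25.62
position: [0.5971, -0.2674, 0.0866]
tool_rot: [[-1.0, 0.0, 0.001], [0.0, 1.0, -0.001], [-0.001, -0.001, -1.0]]
ft_force: [-1.4, 1.1, 5.5]
grip_width: 0.0283
gripper_force: 89.6
```

>>> step_arm(
  fingers=[1,1,1,1,1],
  travel=[
    [0,0,0.02],
    [0,0,0.015],
    [0,0,0],
    [0,0,0],
    [0,0,0],
  ],
  twist=[0,0,0,0,0],
)

```text
time_s: 26.25
position: [0.5971, -0.2675, 0.0835]
tool_rot: [[-1.0, 0.0, 0.001], [0.0, 1.0, -0.001], [-0.001, -0.001, -1.0]]
ft_force: [-2.0, 1.4, 7.9]
grip_width: 0.0285
gripper_force: 90.2
```

>>> step_arm(
  fingers=[1,1,1,1],
  travel=[
    [0,0,0.015],
    [0,0,0],
    [0,0,0],
    [0,0,0],
  ],
  twist=[0,0,0,0],
)

```text
time_s: 26.75
position: [0.5972, -0.2675, 0.0834]
tool_rot: [[-1.0, 0.0, 0.002], [0.0, 1.0, -0.001], [-0.002, -0.001, -1.0]]
ft_force: [-5.3, 2.8, 17.0]
grip_width: 0.0283
gripper_force: 91.2
```

>>> step_arm(
  fingers=[1,1,1,1,1],
  travel=[
    [0,0,-0.01],
    [0,0,0],
    [0,0,0],
    [0,0,0],
    [0,0,0],
  ],
  twist=[0.02,0.03,0.03,0.03,0],
)

```text
time_s: 27.38
position: [0.5973, -0.267, 0.0834]
tool_rot: [[-0.941, 0.34, 0.002], [0.34, 0.941, -0.0], [-0.002, 0.0, -1.0]]
ft_force: [-2.2, 4.0, 11.9]
grip_width: 0.028
gripper_force: 90.5
```

```bash
python3 -c "
from h import *
s=monitor.observe(); print(s['wrist_torque'],s['position'],s['ft_force'])"
```

```text
[0.64471122 0.45417198 0.062604  ] [ 0.59730422 -0.26703493  0.08344188] [-2.23375713  3.98377097 11.94810724]
```

>>> step_arm(
  fingers=[1,1,1,1,1,1,1,1],
  travel=[
    [0,0,0],
    [0,0,0],
    [0,0,0],
    [0,0,0],
    [0,0,0],
    [0,0,0],
    [0,0,0],
    [0,0,0],
  ],
  twist=[0.045,0.045,0.045,0.045,0.045,0.045,0,0],
)

```text
time_s: 28.38
position: [0.597, -0.2672, 0.0835]
tool_rot: [[-0.368, 0.93, 0.001], [0.93, 0.368, -0.001], [-0.001, 0.001, -1.0]]
ft_force: [-4.2, 2.9, 12.3]
grip_width: 0.028
gripper_force: 90.5
```

>>> step_arm(
  fingers=[1,1,1,1,1,1],
  travel=[
    [0,0,0],
    [0,0,0],
    [0,0,0],
    [0,0,0],
    [0,0,0],
    [0,0,0],
  ],
  twist=[0.025,0.025,0.02,0.01,0,0],
)

```text
time_s: 29.12
position: [0.5968, -0.2672, 0.0835]
tool_rot: [[-0.126, 0.992, 0.001], [0.992, 0.126, -0.001], [-0.001, 0.0, -1.0]]
ft_force: [-5.5, 2.6, 11.9]
grip_width: 0.0284
gripper_force: 90.6
```

```bash
python3 -c "
from h import *
s=monitor.observe(); R=s['tool_rot']; print(s['wrist_torque'],s['position'],s['ft_force'],s['q'],180-np.degrees(np.arctan2(R[1,0],R[0,0])))"
```

```text
[0.51517163 0.82224497 0.19372377] [ 0.59684138 -0.26724781  0.0834611 ] [-5.48119238  2.62463682 11.85216386] [-3.44657014e+01  3.93010653e+01  6.83957825e+01 -1.78314289e-02
  7.22524786e+01 -4.16818286e+01] 82.77845558925213
```

>>> step_arm(
  fingers=[1,1,1,1],
  travel=[
    [0,0,0],
    [0,0,0],
    [0,0,0],
    [0,0,0],
  ],
  twist=[0.02,0,0,0],
)

```text
time_s: 29.62
position: [0.5968, -0.2672, 0.0835]
tool_rot: [[-0.064, 0.998, 0.0], [0.998, 0.064, -0.001], [-0.001, 0.0, -1.0]]
ft_force: [-4.4, 2.7, 11.8]
grip_width: 0.0282
gripper_force: 90.6
```

```bash
python3 -c "
from h import *
s=monitor.observe(); R=s['tool_rot']; print(s['wrist_torque'],s['position'],s['ft_force'],180-np.degrees(np.arctan2(R[1,0],R[0,0])))"
```

```text
[0.44899112 0.88253732 0.64563872] [ 0.59680998 -0.26721452  0.08345819] [-4.44124533  2.74124732 11.83080355] 86.329360399136
```

Run:
```python
from h import *
im,D=optics.get_image('side')
cv2.imwrite('pics/s6.png',cv2.resize(im[140:260,240:400],(800,600),interpolation=cv2.INTER_CUBIC))
s=monitor.observe(); print(s['wrist_torque'],s['time_s'])
```

```text
[0.50647338 0.87130815 0.70196128] 29.675
```

View pics/s6.png

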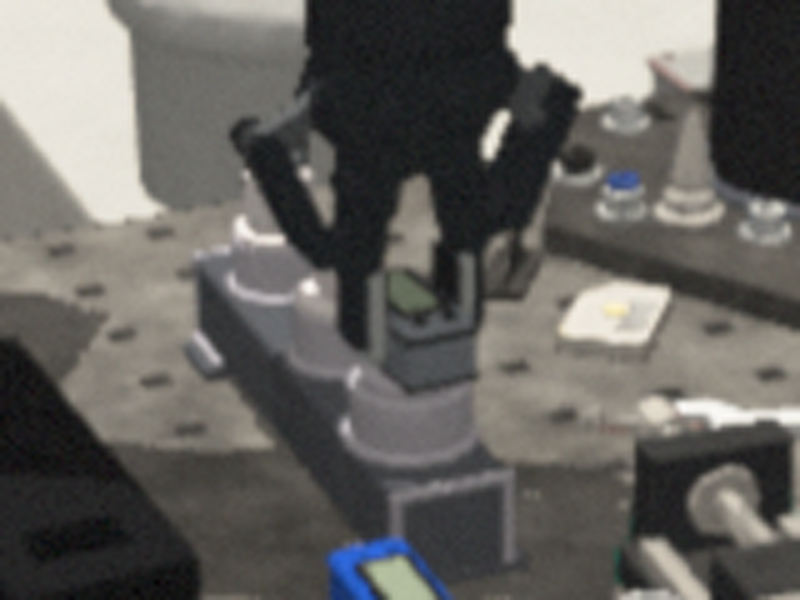

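The gauge sits on the port at crop (430,340), turned along the manifold, and the wrist torque of about 0.7 N m shows it is against its stop. I'm handing in while still gripping it.

```bash
python3 -c "
from h import *
print(close_job())"
```

```text
the job is handed in; nothing more can be done
None
```

I pushed both plugs home in order, then seated the gauge and turned it clockwise to its stop; the job was handed in at about 30 s with the gauge still gripped there, and no verdict came back.

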